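# Pack the two-layer shadow-cut kit tray

### The arm

A 6-joint arm with a two-finger parallel gripper is mounted at the origin on the work surface; the furniture and walls round the work are solid. World frame = base frame: x ahead of the robot, y to its left, z up, the work surface at z = 0. Lengths are in mm, angles in rad, forces in N, time in s.
With the tool pointing down it reaches from about 300 to 775 mm from the base axis. Payload 14.6 kg.
Tool frame: the origin (TCP) lies at the very end of the fingers, on their centre line; the grasp point (between the pads) lies 19 mm behind it; z points along the fingers, y is the line along which they close (so a half turn about z gives the same grasp; the last joint's range is limited). The gripper opens to 94 mm and grips with 3 to 60 N. Pads are 16 mm wide; open, the fingers measure 119 mm over their backs; the gripper's body (75 mm by 177 mm) begins 78 mm behind the grasp point.
Start: joints at [-1.287, 0.3, 1.521, -0, 1.321, -0.067], TCP at [189, -516.496, 205.446] pointing down, gripper open.
Joint ranges: [-3.03, 3.03], [-0.79, 2.21], [0.23, 2.52], [-1.04, 4.18], [0, 3.07], [-2.55, 2.55]. Speed limits (rad/s): [2.22, 2.22, 2.57, 3.14, 3.14, 3.14].

### API

Orientations are given as [roll, pitch, yaw] about the fixed x, y, z axes, in that order (R = Rz(yaw) Ry(pitch) Rx(roll)).
In Python, from cell import manip, optics gives the robot as it stands.
- The arm moves only by the shell command python3 -m crank 'ROWS' [FORCE]. ROWS is JSON, a list of rows, each a list of 7 numbers: the opening in per cent of the stroke, from 0 (shut) to 100 (fully open), then the shift along the tool's x, y, z in mm, then the turn, a rotation vector about the tool's x, y, z in rad. A call has 1 to 10 rows; each row is the pose to reach, as a shift and turn from the pose commanded when the call began, along the tool's axes at that moment; what a row does not reach only later rows make up. A row lasts 1/10 s, in which the tool goes at most 50 mm and 8.59 degrees, less where a joint would pass 70% of its speed; a pose out of reach is approached as far as the arm can. A call with a gripper value outside its range is refused whole. The fingers move at their own pace and stop on an object; FORCE is the grip in N (left out, the last holds). Time passes only in rows, so rows that repeat a pose let the fingers close. It gives the time, the measured TCP pose, the force, the opening and the grip force at its end, in the units of the state.
- manip.read_state(): the state, without advancing time (a new reading comes with each control period).
- optics.camera(name): name is "scene" or "top" or "wrist"; returns (picture, depth): 384x512x3 uint8, red, green, blue; 384x512 float32, mm along the optical axis (not along the pixel's ray), 0 where there is no reading.
- optics.calibration(name): a dict with "camera_matrix" (3x3 intrinsics, pixels), "k1" (the pictures are not rectified: a ray, as slopes to the right and down, at radius r is drawn at 1 + k1 r^2 times it, then the intrinsics apply), "R" (3x3) and "t" (3): a world point X has camera coordinates R X + t. Camera axes: x right, y down, z forward; pixel columns grow to the right and rows downward; lengths in mm; the calibration is good to about 2 mm. A picture is of the moment at which its call begins: read the wrist's pose just before it. calibration takes no time and is no camera call; for the wrist camera it gives the pose at the moment of the call.
- manip.sign_off(): hands the job in; it is judged then, once.
The state is a dict: "clock": time; "joints": joint angles; "qd": joint speeds; "effort": joint torques, N m; "eef_pos": TCP position; "eef_rot": TCP orientation; "wrist_force": force on the tool from outside, world axes, zero at the start; "moment": the same for the moment, N m; "finger_gap": finger opening in mm; "finger_force": force on a finger pad.
Only numpy, scipy, OpenCV 4.12 (cv2) and the standard library are available. Lean on these libraries where they do the work, as an engineer would, in place of code of your own. Each camera call takes 0.05 s, during which the arm holds its last target. There are 200 camera calls.

### The job

Pack the two-layer kit on the workbench: lay the roll of linen tape and the red corner square flat on the yellow floor of their matching cut-outs in the tray, then lower the divider board between the tray's four corner guides until it rests level on its stops, and last set the stapler upright in the long recess of the divider (divider and stapler may go either way round). Leave the other things on the bench where they stand.

Things in the scene. Friction and masses are not known exactly. Their poses are not given: they have to be found in the camera images.
- tray: Kit tray, fixed: 133 (x) x 193 (y) mm, origin under its centre. Yellow floor 8 mm thick, dark foam to 17 mm; round cut-out in the +y half, L-shaped one in the -y half. Four aluminium corner guides on the edges, 26 mm long each way, 56 mm high with flared tops, 123 (x) x 183 (y) mm clear between them; inside each a white stop 10 x 10 mm, its top 31 mm above the bench.
- tape_pocket (a point): Centre of the round cut-out on its yellow floor, 8 mm above the bench; 73 mm across, 9 mm deep (the tape stands 11 mm proud of the foam). Axes as the tray.
- square_pocket (a point): Centre of the L cut-out's outline on its yellow floor, 8 mm above the bench; the cut-out is the corner square's outline 3.5 mm larger all round, 9 mm deep (the square stands 11 mm proud of the foam). The square fits only with its x and y axes along those of this point.
- divider_seat (a point): Point midway between the tray's four stops at the height of their tops, 31 mm above the bench, where the middle of the divider's underside comes to rest. Axes as the tray.
- tape_center (a point): Centre (half-way up) of the loose cream roll of linen tape, lying flat: 66 mm diameter (its sides are slightly eight-sided to the touch, 61 mm across flats), 20 mm high, 60 g. z is its axis.
- square_center (a point): Loose red L-shaped corner square, lying flat, 20 mm thick, 160 g. Point: centre of its 90 (x) x 70 (y) mm outline, half-way up (in the open crook). The 90 mm leg runs along x at y = -35 to -11 mm (with white ticks); the other leg, 24 mm wide too, at x = +21 to +45 mm, reaches on to y = +35 mm. Centre of mass near x = +11, y = -12 mm.
- divider_center (a point): Middle of the underside of the loose divider board: 116 (x) x 176 (y) mm, 15 mm thick (plywood with dark foam on top), 260 g. The board goes in with its long side along the tray's long side, either way round.
- divider_fin (a point): Middle of the upright wooden grip fin on the divider, 30.5 mm above its underside and 34 mm from its middle toward its -x: 12 mm thick (x), 44 mm long (y), from 15 to 46 mm above the underside. Axes as the divider.
- stapler_nest (a point): Centre of the floor of the long recess in the divider, 5 mm above its underside and 18 mm from its middle toward its +x: 39 (x) x 142 (y) mm, 10 mm deep, yellow floor. Axes as the divider; the stapler goes in with its length along y, either way round.
- stapler_center (a point): Centre (half-way up) of the loose desk stapler, standing on its base: 32 (x) x 135 (y) x 60 mm high, 240 g. The blue upper arm, 26 mm wide, spans 32 to 60 mm above its underside and does not move.
- tape: The linen tape roll itself; origin at the middle of its underside.
- square: The corner square itself; origin at the underside, below the centre of its outline.
- divider: The divider itself; origin at the middle of its underside.
- stapler: The stapler itself; origin at the middle of its underside.
- weight: Bystander: iron weight with brass knob, 45 x 60 x 70 mm; origin at its underside.
- bottle: Bystander: paste bottle, 58 mm diameter, 172 mm tall; origin at its underside.
- stamp: Bystander: rubber stamp with wooden handle, 22 x 50 x 67 mm; origin at its underside.
- spool: Bystander: thread spool, 33 mm diameter, 42 mm tall; origin at its underside.
Things that resemble listed ones, but are neither listed nor needed, are in the scene too. What is shaped like the tape but blue is not meant.

How it is judged (in metres and radians):
On the way, in this order (a step that is already met when the one before it is completed fails the run):
1. the linen tape and the corner square both lie flat on the floor of their own cut-outs (horizontal distance between tape_center and tape_pocket below 0.007 m and z of tape_center in the frame of tape_pocket between 0.006 and 0.014 m and angle between each of tape_center, square_center's own z axis and vertical below 0.07 rad and horizontal distance between square_center and square_pocket below 0.007 m and z of square_center in the frame of square_pocket between 0.006 and 0.014 m and angle between the x axis of square_center and the x axis of square_pocket, either way round below 0.1 rad), for 0.2 s.
2. the divider rests level on the tray's stops between the corner guides (horizontal distance between divider_center and divider_seat below 0.007 m and z of divider_center in the frame of divider_seat between -0.004 and 0.004 m and angle between divider_center's own z axis and vertical below 0.07 rad and angle between the x axis of divider_center and the x axis of divider_seat, either way round below 0.1 rad), for 0.2 s.
3. the stapler stands upright in the recess of the divider (horizontal distance between stapler_center and stapler_nest below 0.007 m and z of stapler_center in the frame of stapler_nest between 0.026 and 0.034 m and angle between stapler_center's own z axis and vertical below 0.07 rad and angle between the x axis of stapler_center and the x axis of stapler_nest, either way round below 0.1 rad), for 0.2 s.
At the end, for the whole second after the job is handed in: Tape and square lie flat in their own cut-outs, divider rests on the stops, stapler stands on the recess floor: each within 7 mm of centre, 4 mm of seated height and 0.07 rad of level; square, divider and stapler within 0.1 rad of their outlines; all at rest (all of step 1 and all of step 2 and all of step 3 and linear speed of each of tape, square, divider, stapler below 0.02 m/s); the robot touches nothing.
It fails at once if the iron weight is moved more than 30 mm or tipped over (distance of weight from where it was at the start of the episode above 0.03 m or angle between weight's own z axis and vertical above 0.6 rad).
It fails at once if the paste bottle is moved more than 30 mm or tipped over (distance of bottle from where it was at the start of the episode above 0.03 m or angle between bottle's own z axis and vertical above 0.6 rad).
It fails at once if the rubber stamp is moved more than 30 mm or tipped over (distance of stamp from where it was at the start of the episode above 0.03 m or angle between stamp's own z axis and vertical above 0.6 rad).
It fails at once if the thread spool is moved more than 30 mm or tipped over (distance of spool from where it was at the start of the episode above 0.03 m or angle between spool's own z axis and vertical above 0.6 rad).
It also fails if it takes over 72 s, if anything falls off the work surface, if the arm or the gripper's body presses on something with over 40 N, if the wrist force passes 120 N, or if a joint passes its speed limit or range.

## Working session

There is one attempt and no reset: what is moved stays moved. The work goes in short steps, Python scripts to look and compute and a shell command to move; the robot and the scene stay as the last step left them, time stands still between calls to the robot, and variables do not carry over. Pictures are saved under pics/ and viewed, at most 12 in all, crops included, and the job is handed in when it is done.

```bash
ls; mkdir -p pics; python3 - <<'E'
from cell import manip, optics
import cv2,numpy as np
s=manip.read_state();print(s)
for n in ["top","scene"]:
    p,d=optics.camera(n);c=optics.calibration(n);np.savez(f"/tmp/{n}.npz",p=p,d=d,**{k:np.array(v) for k,v in c.items()})
    cv2.imwrite(f"pics/{n}0.png",cv2.resize(p[...,::-1],(800,600)))
    print(n,c)
E
```

```text
pics
{'clock': 0.0, 'joints': array([-1.28656027e+00,  3.00456069e-01,  1.52159836e+00,  3.26987445e-05,
        1.32072118e+00, -6.66159762e-02]), 'qd': array([ 0.00037173,  0.00118273, -0.00079342,  0.00082012,  0.00203692,
        0.00147343]), 'effort': array([-2.98455932e-03, -5.31811988e+01, -3.52745640e+01,  7.07150088e-02,
        2.43874040e-02, -8.84358724e-05]), 'eef_pos': array([ 188.95361275, -516.23030663,  204.88727274]), 'eef_rot': array([-3.14041443e+00, -1.10347296e-04,  3.50843860e-01]), 'wrist_force': array([ 0.2418725 ,  0.04868941, -0.00067625]), 'moment': array([-0.00963102, -0.01559083, -0.01638074]), 'finger_force': 0.0, 'finger_gap': 94.2178805237274}
top {'camera_matrix': array([[488.50061757,   0.        , 254.43874389],
       [  0.        , 488.50061757, 190.28102306],
       [  0.        ,   0.        ,   1.        ]]), 'k1': -0.031098348739981567, 'R': array([[-0.02362135, -0.999587  ,  0.01636642],
       [-0.99775384,  0.02254523, -0.06307915],
       [ 0.06268411, -0.01781967, -0.99787432]]), 't': array([ -48.35169732,  395.94650267, 1679.42920619])}
scene {'camera_matrix': array([[359.41964812,   0.        , 251.81953256],
       [  0.        , 359.41964812, 198.1178209 ],
       [  0.        ,   0.        ,   1.        ]]), 'k1': 0.009684263783422789, 'R': array([[-0.9151373 , -0.40304499, -0.00885779],
       [-0.2555772 ,  0.59701511, -0.76042965],
       [ 0.3117756 , -0.69363368, -0.64935991]]), 't': array([ 344.07256374,  191.37267086, 1161.56252003])}
```

View pics/top0.png

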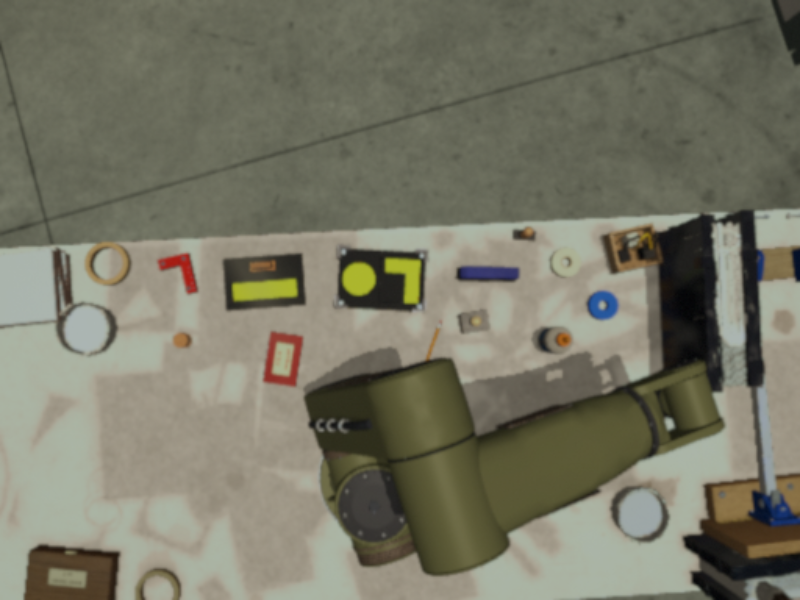

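View pics/scene0.png

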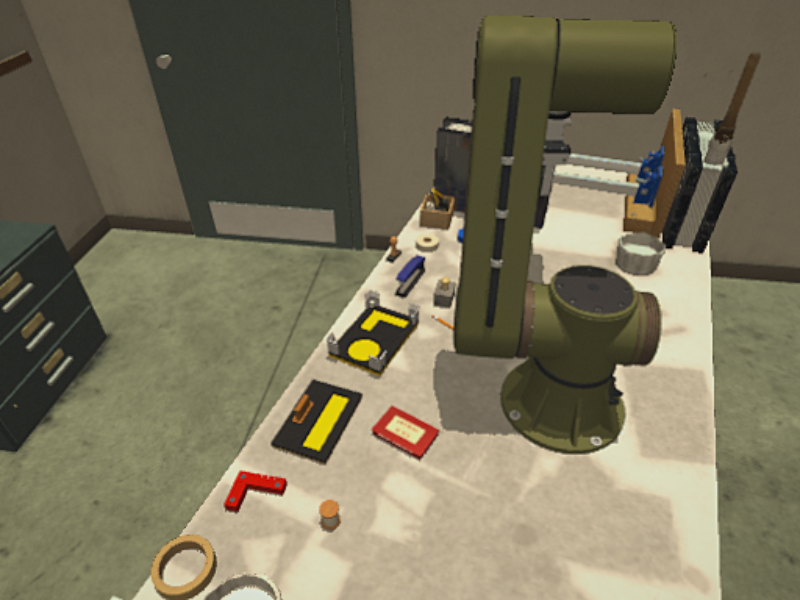

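The top view (800x600) shows the cream tape at (565,263), blue decoy (603,306), stapler (488,273), tray (381,280), divider (264,282) and red square (182,272). The bystanders are the stamp (524,234), weight (474,321), bottle (556,341) and spool (181,340).

```bash
cat > h.py <<'E'
import numpy as np, cv2
from cell import manip, optics
from scipy.spatial.transform import Rotation as Ro
def toplane(uv,c,h):
    K=np.array(c["camera_matrix"]);R=np.array(c["R"]);t=np.array(c["t"])
    n=cv2.undistortPoints(np.float64(uv).reshape(-1,1,2),K,np.array([float(c["k1"]),0,0,0])).reshape(-1,2)
    d=np.c_[n,np.ones(len(n))]@R; o=-R.T@t
    return (o+d*((h-o[2])/d[:,2])[:,None])
def masks(p):
    hsv=cv2.cvtColor(p,cv2.COLOR_RGB2HSV);H,S,V=[hsv[...,i].astype(int) for i in range(3)]
    return dict(yellow=(H>22)&(H<40)&(S>150)&(V>90),red=((H<6)|(H>174))&(S>170)&(V>70),
      blue=(H>110)&(H<130)&(S>90),cream=(H>18)&(H<45)&(S>25)&(S<110)&(V>160),dark=V<60)
def comps(m,c,h,amin=60,box=None):
    m=m.astype(np.uint8)
    if box: z=np.zeros_like(m);a,b,e,f=box;z[b:f,a:e]=m[b:f,a:e];m=z
    out=[]
    for cn in cv2.findContours(m,cv2.RETR_EXTERNAL,cv2.CHAIN_APPROX_NONE)[0]:
        if cv2.contourArea(cn)<amin: continue
        w=toplane(cn.reshape(-1,2),c,h)[:,:2]
        r=cv2.minAreaRect(w.astype(np.float32)); px=cn.reshape(-1,2).mean(0)
        out.append((cv2.contourArea(cn),px.round(),np.round(r[0],1),np.round(r[1],1),round(r[2],1),w))
    return sorted(out,key=lambda o:-o[0])
def go(x,y,z,yaw=None):
    "shift/turn in tool axes from measured pose to target (tool down)"
    s=manip.read_state();R=Ro.from_euler('xyz',s['eef_rot']).as_matrix()
    y0=s['eef_rot'][2]; yaw=y0 if yaw is None else yaw
    T=Ro.from_euler('xyz',[np.pi,0,yaw]).as_matrix()
    print('shift',np.round(R.T@(np.array([x,y,z])-s['eef_pos']),1),'turn',np.round(Ro.from_matrix(R.T@T).as_rotvec(),3),'j6',s['joints'][5].round(2),'t',round(s['clock'],2))
E
python3 - <<'E'
from h import *
f=np.load('/tmp/top.npz');p=f['p'];m=masks(p)
for k,h in [('yellow',8),('red',20),('blue',60),('cream',20)]:
    for o in comps(m[k],f,h,25,box=(60,135,440,260))[:6]:print(k,*o[:5])
for n,u,h in [('weight',(474,321),60),('bottle',(560,341),172),('stamp',(526,233),60),('spool',(181,338),42)]:print(n,toplane([np.array(u)*.64],f,h).round())
E
```

```text
yellow 431.5 [169. 185.] [420.1 238.3] [ 42.2 145.5] 2.8
yellow 377.0 [259. 177.] [432.5 -69.2] [ 80.2 101.3] 88.7
yellow 352.0 [229. 178.] [438.1  28.2] [73.  73.3] 88.8
red 138.5 [116. 172.] [455.2 427.4] [84.2 63.2] 12.6
red 113.5 [181. 233.] [265.5 198.1] [ 64.9 100.9] 80.6
blue 207.0 [312. 174.] [ 441.5 -252.7] [122.5  22.9] 86.6
cream 4068.5 [355. 194.] [ 386.5 -400.9] [332.3 535. ] 3.8
cream 1222.0 [105. 207.] [344.3 457.3] [209.9 450.3] 35.6
cream 1151.0 [147. 244.] [224.  324.2] [178.1 112.4] 88.7
cream 493.0 [297. 162.] [ 504.7 -206.2] [112.8 237. ] 24.5
cream 226.0 [231. 207.] [337.3  30. ] [101.6  63.4] 84.9
cream 222.0 [266. 208.] [332. -93.] [64.2 64.3] 17.0
weight [[ 337. -220.   60.]]
bottle [[ 289. -379.  172.]]
stamp [[ 526. -339.   60.]]
spool [[315. 414.  42.]]
```

```bash
python3 - <<'E'
from h import *
f=np.load('/tmp/top.npz')
t=toplane([np.array([565,263])*.64],f,20)[0];print(t)
go(t[0],t[1],180,0.1)
c=optics.calibration('wrist');s=manip.read_state()
R=Ro.from_euler('xyz',s['eef_rot']).as_matrix()
print(c['camera_matrix'][0],'cam in tool',R.T@(-c['R'].T@c['t']-s['eef_pos']),'axis',R.T@c['R'][2])
E
```

```text
[ 462.3601938  -431.78744321   20.        ]
shift [285.8  14.7  24.9] turn [-0.001  0.     0.251] j6 -0.07 t 0.1
[291.31908673   0.         253.1820469 ] cam in tool [  69.50642044   -0.42707444 -178.21183084] axis [-2.43811208e-01  1.12554185e-04  9.69822707e-01]
```

```bash
python3 -m crank '[[100,48,2,0,0,0,0.1],[100,96,5,0,0,0,0.2],[100,144,8,5,0,0,0.25],[100,192,10,10,0,0,0.25],[100,240,12,20,0,0,0.25],[100,286,15,25,0,0,0.25],[100,286,15,25,0,0,0.25],[100,286,15,25,0,0,0.25]]' 20; cat > look.py <<'E'
from h import *; import sys
def look(n):
    s=manip.read_state();c=optics.calibration('wrist');p,d=optics.camera('wrist')
    cv2.imwrite(f"pics/{n}.png",p[...,::-1]);np.savez(f'/tmp/{n}.npz',p=p,d=d,**{k:np.array(v) for k,v in c.items()})
    print('pos',s['eef_pos'].round(1),s['eef_rot'].round(3),'t',round(s['clock'],2));return p,d,c
if __name__=='__main__':look(sys.argv[1])
E
python3 look.py w1
```

```text
clock: 0.9
eef_pos: [463.1, -431.7, 179.6]
eef_rot: [-3.141, 0.001, 0.102]
wrist_force: [-1.0, -0.7, -0.3]
finger_gap: 94.3
finger_force: 0.0
pos [ 463.1 -431.7  179.6] [-3.141e+00  1.000e-03  1.020e-01] t 0.9
```

View pics/w1.png

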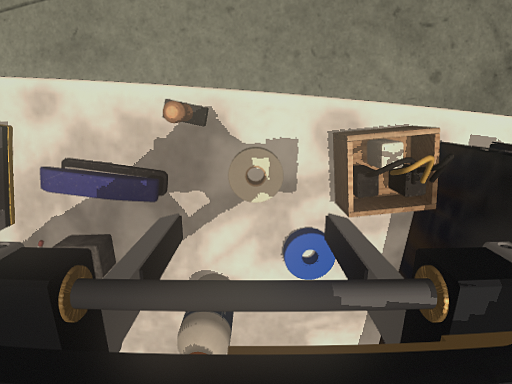

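The wrist view shows the tape at (256,173), the blue decoy at (309,253), the stapler at (105,180) and the stamp at (186,112). I'll measure the tape from depth.

```bash
cat >> h.py <<'E'
def cloud(p,d,c):
    K=np.array(c["camera_matrix"]);R=np.array(c["R"]);t=np.array(c["t"])
    v,u=np.mgrid[0:384,0:512];uv=np.c_[u.ravel(),v.ravel()].astype(float)
    n=cv2.undistortPoints(uv.reshape(-1,1,2),K,np.array([float(c["k1"]),0,0,0])).reshape(-1,2)
    X=(np.c_[n,np.ones(len(n))]*d.reshape(-1,1)-t)@R
    X[d.ravel()==0]=np.nan
    return X.reshape(384,512,3)
def rect(P):
    r=cv2.minAreaRect(P[:,:2].astype(np.float32));return np.round(r[0],1),np.round(r[1],1),round(r[2],1)
def big(m):
    n,l,st,_=cv2.connectedComponentsWithStats(m.astype(np.uint8),connectivity=4)
    return l==1+np.argmax(st[1:,4])
E
python3 - <<'E'
from h import *
f=np.load('/tmp/w1.npz');X=cloud(f['p'],f['d'],f);Z=X[...,2]
W=X[130:215,215:300].reshape(-1,3);print('table z',np.nanpercentile(W[:,2],[5,20,60,90]))
m=np.zeros(Z.shape,bool);m[130:215,215:300]=((Z>12)&(Z<28))[130:215,215:300];m=big(m)
P=X[m];print(len(P),rect(P),cv2.minEnclosingCircle(P[:,:2].astype(np.float32)),np.median(P[:,2]))
b=big((Z>45)&(Z<70)&masks(f['p'])['blue']);print('stapler',rect(X[b]),np.median(X[b][:,2]))
E
```

```text
table z [-2.02510975 -1.3867082  -0.13161715 19.2838122 ]
2174 (array([ 463.9, -434.2]), array([65.3, 65.2]), 30.4) ((463.3932189941406, -434.099365234375), 33.196842193603516) 18.9655483891703
stapler (array([ 438.8, -256.9]), array([17.6, 38.9]), 41.2) 56.531925360904594
```

```bash
python3 -m crank '[[100,0,2,48,0,0,0],[100,0,2,96,0,0,0],[100,0,2,144,0,0,0],[100,0,2,168,0,0,0],[100,0,2,168,0,0,0],[20,0,2,168,0,0,0],[20,0,2,168,0,0,0],[20,0,2,168,0,0,0],[20,0,2,168,0,0,0],[20,0,2,168,0,0,0]]' 15; python3 -c "
from h import *
go(438,28,100,0)"
```

```text
clock: 1.95
eef_pos: [463.3, -434.7, 13.7]
eef_rot: [3.14, -0.001, 0.101]
wrist_force: [-1.5, 0.4, 7.1]
finger_gap: 65.1
finger_force: 15.0
shift [  21.5 -462.8  -86.9] turn [ 0.001 -0.001  0.101] j6 0.66 t 1.95
```

```bash
python3 -m crank '[[20,0,0,-45,0,0,0],[20,0,0,-90,0,0,0],[20,0,-20,-135,0,0,0],[20,4,-68,-140,0,0,0],[20,8,-116,-140,0,0,0],[20,12,-164,-140,0,0,0],[20,14,-212,-140,0,0,0.05],[20,16,-260,-140,0,0,0.1],[20,18,-308,-140,0,0,0.1],[20,20,-356,-140,0,0,0.1]]'; python3 look.py w2; python3 -c "
from h import *
go(438,28,140,0)"
```

```text
clock: 2.95
eef_pos: [446.5, -76.3, 152.9]
eef_rot: [3.141, -0.001, 0.001]
wrist_force: [1.5, 0.1, -0.2]
finger_gap: 65.1
finger_force: 15.0
pos [446.5 -76.3 152.9] [ 3.141e+00 -1.000e-03  1.000e-03] t 2.95
shift [ -7.7 -99.1  13. ] turn [-0.001 -0.     0.004] j6 1.33 t 3.0
```

View pics/w2.png

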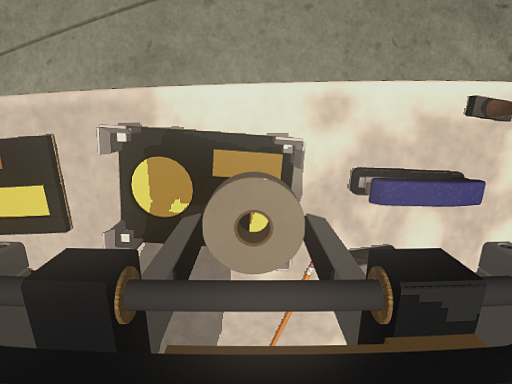

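The tape is held at (253,223), the round cut-out is at (162,187), part of the L shows at (247,163), and the stapler is at (425,185).

```bash
python3 - <<'E'
from h import *
f=np.load('/tmp/w2.npz');p=f['p'];X=cloud(p,f['d'],f);Z=X[...,2]
b=np.zeros(Z.shape,bool);b[140:230,120:205]=1
y=big(masks(p)['yellow']&b);P=X[y];print('pocket',rect(P),cv2.minEnclosingCircle(P[:,:2].astype(np.float32)),np.median(P[:,2]))
print(comps(y,f,8)[0][:5])
b[:]=0;b[160:285,190:320]=1
t=big(b&(Z>135)&(Z<175));P=X[t];print('tape',rect(P),cv2.minEnclosingCircle(P[:,:2].astype(np.float32)),np.percentile(P[:,2],[5,50,95]))
s=big((Z>48)&(Z<70)&masks(p)['blue']);print('stapler',rect(X[s]),np.median(X[s][:,2]))
# stops: white tops z~31
w=(Z>26)&(Z<36)&(p.min(2)>170);n,l,st,ct=cv2.connectedComponentsWithStats(w.astype(np.uint8))
for i in range(1,n):
    if st[i,4]>15:print('stop',X[l==i][:,:].mean(0).round(1),st[i,4])
E
```

```text
pocket (array([418.1,   3.9]), array([7.9, 0.5]), 86.6) ((417.8551025390625, 3.945101737976074), 3.927471160888672) 7.008728980530768Traceback (most recent call last):
  File "<stdin>", line 5, in <module>
IndexError: list index out of range
```

```bash
python3 - <<'E'
from h import *
f=np.load('/tmp/w2.npz');p=f['p'];X=cloud(p,f['d'],f);Z=X[...,2]
hsv=cv2.cvtColor(p,cv2.COLOR_RGB2HSV);print(hsv[180,145],hsv[170,180],hsv[163,247],hsv[130+30,205])
Y=(hsv[...,0]>15)&(hsv[...,0]<40)&(hsv[...,1]>140)&(hsv[...,2]>100)
b=np.zeros(Z.shape,bool);b[140:230,120:205]=1
y=big(Y&b);P=X[y];print('pocket',rect(P),cv2.minEnclosingCircle(P[:,:2].astype(np.float32)),np.median(P[:,2]))
print(comps(y,f,8)[0][:5])
b[:]=0;b[160:285,190:320]=1
t=big(b&(Z>135)&(Z<175));P=X[t];print('tape',rect(P),cv2.minEnclosingCircle(P[:,:2].astype(np.float32)),np.percentile(P[:,2],[5,50,95]))
s=big((Z>48)&(Z<70)&masks(p)['blue']);print('stapler',rect(X[s]),np.median(X[s][:,2]))
w=(Z>26)&(Z<36)&(p.min(2)>150);n,l,st,ct=cv2.connectedComponentsWithStats(w.astype(np.uint8))
for i in range(1,n):
    if st[i,4]>15:print('stop',X[l==i][:,:].mean(0).round(1),st[i,4])
E
```

```text
[ 27 144 219] [ 19 159 164] [ 19 152 168] [19 76 54]
pocket (array([437.3,  28.7]), array([57.7, 51.5]), 41.0) ((437.8128356933594, 28.6970272064209), 36.90082931518555) nan
(2824.5, array([162., 187.]), array([437.8,  29. ]), array([70.9, 70.6]), 0.2)
tape (array([447.9, -75.7]), array([68.1, 65.6]), 48.5) ((454.51898193359375, -76.81175994873047), 40.57210922241211) [149.25886524 158.04436592 160.52474447]
stapler (array([ 442.2, -250.7]), array([110.1,  24.9]), 87.9) 56.81107662995265
stop [496.4  60.5  29.9] 67
stop [ 486.  -111.    29.7] 24
stop [384.3  68.8  29.8] 61
```

```bash
python3 -m crank '[[20,-5,-50,0,0,0,0],[20,-9,-95,0,0,0,0],[20,-9.5,-105,40,0,0,0],[20,-9.5,-105,80,0,0,0],[20,-9.5,-105,110,0,0,0],[20,-9.5,-105,124,0,0,0],[20,-9.5,-105,129,0,0,0],[20,-9.5,-105,129,0,0,0]]'
```

```text
clock: 3.8
eef_pos: [437.5, 26.9, 23.5]
eef_rot: [-3.142, 0.0, 0.001]
wrist_force: [-0.3, 0.6, -0.2]
finger_gap: 65.0
finger_force: 15.0
```

```bash
python3 -m crank '[[20,-0.5,-2,0.5,0,0,0],[20,-0.5,-2,1,0,0,0],[90,-0.5,-2,1,0,0,0],[90,-0.5,-2,1,0,0,0],[90,-0.5,-2,1,0,0,0],[90,-0.5,-2,-40,0,0,0],[90,-0.5,-2,-90,0,0,0],[90,0,-50,-130,0,0,-0.05],[90,0,-100,-130,0,0,-0.1],[90,0,-150,-130,0,0,-0.2]]'; python3 look.py w3; python3 - <<'E'
from h import *
f=np.load('/tmp/w3.npz');p=f['p'];X=cloud(p,f['d'],f);Z=X[...,2]
t=big((Z>23)&(Z<36)&(X[...,1]<75)&(X[...,1]>-20)&(X[...,0]<478)&(X[...,0]>395));P=X[t];print('tape',rect(P),cv2.minEnclosingCircle(P[:,:2].astype(np.float32)),np.median(P[:,2]))
go(455,427,150,0.2)
E
```

```text
clock: 4.8
eef_pos: [437.8, 168.4, 155.2]
eef_rot: [-3.141, -0.004, 0.202]
wrist_force: [1.1, -1.2, -0.4]
finger_gap: 84.7
finger_force: 0.0
pos [437.8 168.4 155.2] [-3.141 -0.004  0.202] t 4.8
tape (array([438. ,  29.3]), array([65.1, 65.4]), 34.0) ((437.8944396972656, 28.740436553955078), 33.771244049072266) 26.88645964334853
shift [  71.2 -243.1    5.2] turn [-0.002 -0.003  0.014] j6 1.66 t 4.85
```

View pics/w3.png

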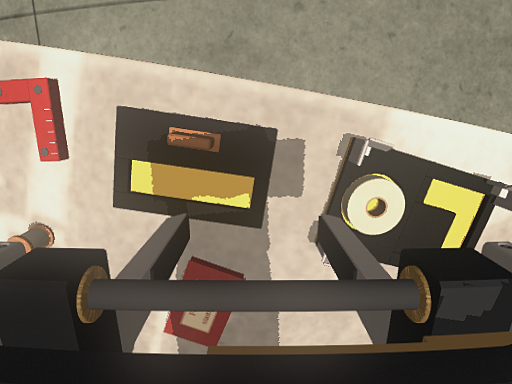

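The tape is seated in its cut-out at (375,207), the divider is at (195,165), and part of the square shows at (35,115). Next is the square.

```bash
python3 -m crank '[[90,14,-48,0,0,0,0],[90,28,-96,0,0,0,0],[90,42,-144,0,0,0,0],[90,55,-192,0,0,0,0],[90,65,-235,0,0,0,0],[90,65,-240,0,0,0,0],[90,65,-240,0,0,0,0]]'; python3 look.py w4; python3 - <<'E'
from h import *
f=np.load('/tmp/w4.npz');p=f['p'];X=cloud(p,f['d'],f);Z=X[...,2]
hsv=cv2.cvtColor(p,cv2.COLOR_RGB2HSV)
r=((hsv[...,0]<8)|(hsv[...,0]>172))&(hsv[...,1]>120)&(Z>13)&(Z<27)
r=big(r);P=X[r];print(rect(P),np.median(P[:,2]),P[:,:2].mean(0))
cv2.imwrite('pics/m4.png',np.hstack([p[...,::-1][::1,::1],cv2.merge([r.astype(np.uint8)*255]*3)])[::, ::1])
E
```

```text
clock: 5.55
eef_pos: [452.6, 415.5, 152.5]
eef_rot: [3.141, 0.001, 0.202]
wrist_force: [0.4, 0.5, 0.3]
finger_gap: 84.6
finger_force: 0.0
pos [452.6 415.5 152.5] [3.141e+00 1.000e-03 2.020e-01] t 5.55
(array([453.9, 430.8]), array([88.8, 68.2]), 12.4) 18.971851494571716 [469.64962396 423.15996824]
```

```bash
python3 -m crank '[[64,5,4,30,0,0,-0.014],[64,9.5,8,70,0,0,-0.014],[64,9.5,8,110,0,0,-0.014],[64,9.5,8,135,0,0,-0.014],[64,9.5,8,141,0,0,-0.014],[10,9.5,8,141,0,0,-0.014],[10,9.5,8,141,0,0,-0.014],[10,9.5,8,141,0,0,-0.014],[10,9.5,8,141,0,0,-0.014],[10,9.5,8,141,0,0,-0.014]]' 35; python3 -c "
from h import *
go(440,-92,140,-.01)"
```

```text
clock: 6.6
eef_pos: [464.2, 409.2, 12.9]
eef_rot: [-3.141, -0.001, 0.215]
wrist_force: [0.1, -1.1, 6.1]
finger_gap: 23.5
finger_force: 21.2
shift [-130.5  484.5 -127.3] turn [-0.    -0.001  0.225] j6 2.02 t 6.6
```

```bash
python3 -m crank '[[10,0,0,-45,0,0,0],[10,0,0,-90,0,0,0],[10,-5,20,-138,0,0,0],[10,-18,68,-140,0,0,0.05],[10,-31,116,-140,0,0,0.1],[10,-44,163,-140,0,0,0.15],[10,-57,210,-140,0,0,0.2],[10,-70,257,-140,0,0,0.226],[10,-83,304,-140,0,0,0.226],[10,-90,330,-140,0,0,0.226]]'; python3 look.py w5; python3 - <<'E'
from h import *
for n in ['w3','w5']:
    f=np.load(f'/tmp/{n}.npz');p=f['p'];X=cloud(p,f['d'],f);Z=X[...,2]
    hsv=cv2.cvtColor(p,cv2.COLOR_RGB2HSV)
    Y=(hsv[...,0]>15)&(hsv[...,0]<40)&(hsv[...,1]>130)&(hsv[...,2]>90)
    for o in comps(Y,f,8,150)[:6]:print(n,*o[:5])
    F=(X[...,2]>13.5)&(X[...,2]<20)&(hsv[...,2]<80)&(abs(X[...,1]+20)<130)&(X[...,0]>350); F=big(F); print('foam',rect(X[F]))
    w=(Z>26)&(Z<36)&(p.min(2)>150);k,l,st,ct=cv2.connectedComponentsWithStats(w.astype(np.uint8))
    for i in range(1,k):
        if st[i,4]>15:print('stop',X[l==i][:,:].mean(0).round(1),st[i,4])
f=np.load('/tmp/w5.npz');p=f['p'];X=cloud(p,f['d'],f);hsv=cv2.cvtColor(p,cv2.COLOR_RGB2HSV)
r=big(((hsv[...,0]<8)|(hsv[...,0]>172))&(hsv[...,1]>120)&(X[...,2]>110)&(X[...,2]<180));print('sq',rect(X[r]),np.percentile(X[r][:,2],[5,50,95]))
E
```

```text
clock: 7.6
eef_pos: [445.8, 64.8, 152.4]
eef_rot: [3.141, -0.0, -0.013]
wrist_force: [0.9, -0.4, -2.4]
finger_gap: 23.5
finger_force: 35.0
pos [445.8  64.8 152.4] [ 3.141 -0.    -0.013] t 7.6
w3 3737.0 [191. 184.] [418.1 237.3] [ 37.9 140.9] 3.0
w3 1974.5 [453. 211.] [439.8 -69.9] [72.4 78.6] 86.6
foam (array([433.8, -21.2]), array([193.8, 132. ]), 85.9)
stop [496.7  58.1  29.7] 31
stop [438.9  29.6  27.1] 1922
stop [ 483.6 -111.3   29.9] 56
w5 3304.5 [108. 204.] [418.2 237.6] [ 38.2 138.5] 3.0
w5 2844.0 [375. 181.] [429.7 -68.1] [75.4 97.2] 86.1
w5 1285.5 [328. 347.] [213.3 -39. ] [192.7  22.9] 89.2
w5 172.0 [285. 187.] [436.2  28.5] [18.3 16.4] 89.2
foam (array([431.9, -20.7]), array([193.5, 130.9]), 82.8)
stop [498.4  60.4  29.9] 44
stop [ 483.2 -111.4   30. ] 73
stop [453.4  40.5  27.1] 171
stop [424.9  16.   27.1] 479
stop [ 371.1 -103.2   30. ] 64
sq (array([447.5,  87.6]), array([69.5, 75.3]), 89.2) [155.05241855 158.34245285 159.40546129]
```

View pics/w5.png

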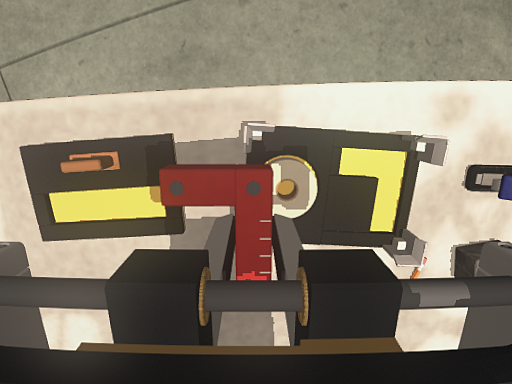

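The square is held with its corner at (253,185) and no twist. The L cut-out is at (375,190) and its tray yaw is about -0.068.

```bash
python3 -m crank '[[10,-3,48,0,0,0,0.03],[10,-6,96,0,0,0,0.055],[10,-10,144,0,0,0,0.055],[10,-10,156,30,0,0,0.055],[10,-10,156,70,0,0,0.055],[10,-10,156,100,0,0,0.055],[10,-10,156,110,0,0,0.055],[10,-10,156,110,0,0,0.055]]'; python3 -c "
from h import *
go(433.5,-91.4,21.5,-.068)"
```

```text
clock: 8.45
eef_pos: [434.3, -88.2, 41.7]
eef_rot: [-3.141, 0.002, -0.066]
wrist_force: [0.6, 0.3, -1.4]
finger_gap: 23.7
finger_force: 35.0
shift [-0.6  3.3 20.2] turn [-0.     0.002  0.002] j6 1.35 t 8.45
```

```bash
python3 -m crank '[[10,-0.6,3.2,6,0,0,0.002],[10,-0.6,3.2,12,0,0,0.002],[10,-0.6,3.2,16,0,0,0.002],[10,-0.6,3.2,19.5,0,0,0.002],[10,-0.6,3.2,20,0,0,0.002]]'; python3 -c "
from h import *
go(433.5,-91.4,21.5,-.068)"
```

```text
clock: 8.95
eef_pos: [433.8, -91.5, 22.0]
eef_rot: [-3.142, 0.0, -0.068]
wrist_force: [-0.1, 0.7, -1.6]
finger_gap: 23.6
finger_force: 35.0
shift [-0.3 -0.1  0.5] turn [-0.  0. -0.] j6 1.35 t 8.95
```

```bash
python3 -m crank '[[60,0,0,0.5,0,0,0],[60,0,0,0.5,0,0,0],[60,0,0,0,0,0,0],[60,0,0,-30,0,0,0],[60,0,0,-75,0,0,0],[60,0,-20,-120,0,0,-0.14],[60,4,-60,-150,0,0,-0.28],[60,7,-105,-150,0,0,-0.42],[60,9,-150,-150,0,0,-0.56],[60,10,-170,-150,0,0,-0.7]]'; python3 look.py w6; python3 - <<'E'
from h import *
f=np.load('/tmp/w6.npz');p=f['p'];X=cloud(p,f['d'],f);Z=X[...,2];hsv=cv2.cvtColor(p,cv2.COLOR_RGB2HSV)
r=big(((hsv[...,0]<8)|(hsv[...,0]>172))&(hsv[...,1]>120)&(Z>20)&(Z<36)&(X[...,1]<0));print('sq',rect(X[r]),np.percentile(X[r][:,2],[2,50,98]),r.sum())
go(470,240,170,1.623)
E
```

```text
clock: 9.95
eef_pos: [455.5, 80.2, 172.7]
eef_rot: [3.141, -0.001, 0.64]
wrist_force: [-0.7, -0.5, -0.1]
finger_gap: 56.3
finger_force: 0.0
pos [455.5  80.2 172.7] [ 3.141e+00 -1.000e-03  6.400e-01] t 9.95
sq (array([463. , -61.2]), array([53.9, 24.1]), 85.5) [21.6721151  26.71329018 28.21949893] 633
shift [ 107.5 -117.8    2.7] turn [ 0.    -0.001 -0.974] j6 1.02 t 10.0
```

View pics/w6.png

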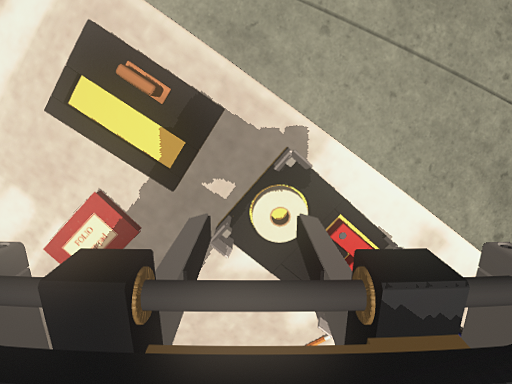

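The tape sits in its pocket at (278,213). The visible part of the square, at (355,240), lies at the seated height, so on to the divider.

```bash
python3 -m crank '[[60,20,-20,0,0,0,-0.14],[60,40,-40,0,0,0,-0.28],[60,60,-65,0,0,0,-0.42],[60,80,-90,0,0,0,-0.56],[60,100,-110,0,0,0,-0.7],[60,107,-118,0,0,0,-0.84],[60,107,-118,0,0,0,-0.974],[60,107,-118,0,0,0,-0.974],[60,107,-118,0,0,0,-0.974]]' 50; python3 look.py w7; python3 - <<'E'
from h import *
f=np.load('/tmp/w7.npz');p=f['p'];X=cloud(p,f['d'],f);Z=X[...,2];hsv=cv2.cvtColor(p,cv2.COLOR_RGB2HSV)
near=(X[...,1]>130)&(X[...,1]<345)&(X[...,0]<520)&(X[...,0]>330)
r=big((Z>35)&(Z<52)&near);print('fin',rect(X[r]),np.median(X[r][:,2]),r.sum())
r=big((Z>39)&(Z<52)&near);print('fin',rect(X[r]),np.median(X[r][:,2]),r.sum())
d=big((Z>10)&(Z<19)&near);print('div',rect(X[d]))
print('wide yellow');Y=(hsv[...,0]>15)&(hsv[...,0]<40)&(hsv[...,1]>130)&(hsv[...,2]>90)
for o in comps(Y,f,5,150)[:3]:print(*o[:5])
r=big(((hsv[...,0]<8)|(hsv[...,0]>172))&(hsv[...,1]>120)&(Z>20)&(Z<36)&(X[...,1]<0));print('sq',rect(X[r]),np.percentile(X[r][:,2],[2,50,98]),r.sum())
E
```

```text
clock: 10.9
eef_pos: [472.2, 235.3, 172.3]
eef_rot: [3.142, 0.0, 1.6]
wrist_force: [-0.3, 0.7, -0.0]
finger_gap: 56.7
finger_force: 0.0
pos [472.2 235.3 172.3] [3.142 0.    1.6  ] t 10.9
fin (array([470.1, 241. ]), array([12. , 42.8]), 2.1) 44.71432900831688 438
fin (array([470.1, 241. ]), array([12. , 42.8]), 2.1) 44.715824054703475 434
div (array([435.8, 239. ]), array([116.7, 177. ]), 3.1)
wide yellow
3288.5 [210. 163.] [417.7 238.2] [ 38.9 141.5] 2.9
167.5 [371. 298.] [636.4  69.1] [14.1 87.5] 7.0Traceback (most recent call last):
  File "<stdin>", line 9, in <module>
  File "h.py", line 40, in big
    return l==1+np.argmax(st[1:,4])
                ~~~~~~~~~^^^^^^^^^^
    return _wrapfunc(a, 'argmax', axis=axis, out=out, **kwds)
    return bound(*args, **kwds)
ValueError: attempt to get argmax of an empty sequence
```

```bash
python3 -m crank '[[60,3,-1,45,0,0,-0.025],[60,5.7,-2,90,0,0,-0.025],[60,5.7,-2,130,0,0,-0.025],[60,5.7,-2,148,0,0,-0.025],[60,5.7,-2,153,0,0,-0.025],[3,5.7,-2,153,0,0,-0.025],[3,5.7,-2,153,0,0,-0.025],[3,5.7,-2,153,0,0,-0.025],[3,5.7,-2,153,0,0,-0.025],[3,5.7,-2,153,0,0,-0.025]]' 55; python3 -c "
from h import *
go(470,-18,120,1.5)"
```

```text
clock: 11.95
eef_pos: [470.2, 241.5, 19.8]
eef_rot: [3.141, -0.0, 1.631]
wrist_force: [-0.5, 0.4, -0.4]
finger_gap: 20.1
finger_force: 0.0
shift [-259.   -15.6 -100.3] turn [ 0.001 -0.     0.131] j6 0.35 t 11.95
```

```bash
python3 -m crank '[[3,0,0,0,0,0,0],[3,0,0,0,0,0,0],[3,0,0,-30,0,0,0],[3,0,0,-65,0,0,0],[3,0,0,-100,0,0,0],[3,0,0,-105,0,0,0]]'; python3 look.py w8;  python3 - <<'E'
from h import *
f=np.load('/tmp/w8.npz');p=f['p'];X=cloud(p,f['d'],f);Z=X[...,2]
d=big((Z>85)&(Z<125)&(X[...,0]<445));P=X[d];print(len(P),rect(P));A=np.c_[P[:,:2],np.ones(len(P))];print('slopes',np.linalg.lstsq(A,P[:,2],rcond=None)[0].round(3))
go(468.1,-23,120,1.502)
E
```

```text
clock: 12.55
eef_pos: [471.2, 242.0, 127.8]
eef_rot: [3.136, -0.002, 1.631]
wrist_force: [-0.2, 0.2, -3.9]
finger_gap: 11.6
finger_force: 55.0
pos [471.2 242.  127.8] [ 3.136e+00 -2.000e-03  1.631e+00] t 12.55
17288 (array([412.9, 261.6]), array([ 72.3, 129.1]), 3.6)
slopes [-6.20000e-02  3.70000e-02  1.33074e+02]
shift [-264.1  -18.5    5.8] turn [ 0.003 -0.001  0.129] j6 0.35 t 12.6
```

View pics/w8.png

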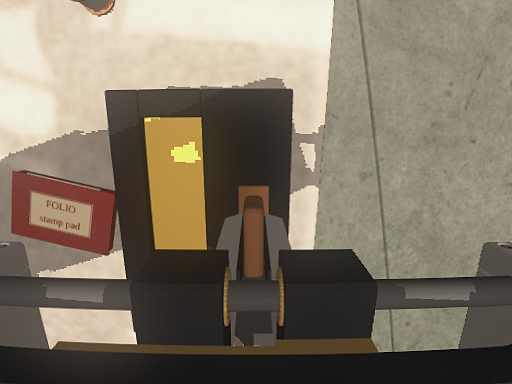

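```bash
python3 - <<'E'
from h import *
f=np.load('/tmp/w8.npz');p=f['p'];X=cloud(p,f['d'],f);Z=X[...,2]
m=np.zeros(Z.shape,bool);m[100:225,112:140]=1;m[100:180,210:285]=1
P=X[m];P=P[np.isfinite(P[:,2])&(P[:,2]>95)];A=np.c_[P[:,:2]-[436,240],np.ones(len(P))];s=np.linalg.lstsq(A,P[:,2],rcond=None)[0];print('slopes',s.round(4),np.abs(A@s-P[:,2]).max())
d=big((Z>85)&(Z<135)&(X[...,0]<515));print(X[d].min(0),X[d].max(0))
E
```

```text
slopes [6.900000e-03 1.000000e-03 1.220557e+02] 2.9275488051981
[372.82088283 194.8678979  110.31928753] [494.24040635 330.49719231 134.98845166]
```

The board hangs level from the fin at (253,230), so I can carry it to the tray.

```bash
python3 -m crank '[[3,-45,-4,0,0,0,0.03],[3,-92,-7,0,0,0,0.06],[3,-140,-10,0,0,0,0.1],[3,-188,-13,0,0,0,0.129],[3,-235,-16,0,0,0,0.129],[3,-262,-18.5,5,0,0,0.129],[3,-264,-18.5,15,0,0,0.129],[3,-264,-18.5,25,0,0,0.129],[3,-264,-18.5,25,0,0,0.129]]'; python3 -c "
from h import *
go(468.1,-23,51.5,1.502)"
```

```text
clock: 13.5
eef_pos: [466.1, -22.3, 96.9]
eef_rot: [-3.137, -0.0, 1.502]
wrist_force: [-0.4, 0.8, -2.5]
finger_gap: 11.8
finger_force: 55.0
shift [-0.5  2.3 45.3] turn [-0.004 -0.     0.   ] j6 -0.06 t 13.5
```

```bash
python3 -m crank '[[3,-0.5,2.2,10,0,0,0],[3,-0.5,2.2,20,0,0,0],[3,-0.5,2.2,26,0,0,0],[3,-0.5,2.2,30,0,0,0],[3,-0.5,2.2,30,0,0,0]]'; python3 -c "
from h import *
go(468.1,-23,51.5,1.502);print(manip.read_state()['moment'])"
```

```text
clock: 14.0
eef_pos: [469.2, -23.7, 68.7]
eef_rot: [-3.141, -0.0, 1.502]
wrist_force: [0.0, 0.6, -2.9]
finger_gap: 11.8
finger_force: 55.0
shift [ 0.7 -1.1 17.2] turn [-0.001 -0.     0.   ] j6 -0.06 t 14.0
[-0.11520749 -0.14536676 -0.04255444]
```

Free so far (board bottom about 49 mm, inside the flares). Next: down to the stops.

```bash
python3 -m crank '[[3,0.5,-1,5,0,0,0],[3,0.5,-1,10,0,0,0],[3,0.5,-1,14,0,0,0],[3,0.5,-1,17,0,0,0],[3,0.5,-1,17.5,0,0,0]]'; python3 -c "
from h import *
go(468.1,-23,51.5,1.502);print(manip.read_state()['moment'])"
```

```text
clock: 14.5
eef_pos: [468.3, -23.3, 51.3]
eef_rot: [-3.141, -0.0, 1.502]
wrist_force: [-0.3, 0.8, -2.7]
finger_gap: 11.2
finger_force: 55.0
shift [ 0.3 -0.2 -0.2] turn [-0.001 -0.    -0.   ] j6 -0.06 t 14.5
[-0.03428947 -0.15038742 -0.00496219]
```

```bash
python3 -m crank '[[32,0,0,0.5,0,0,0],[32,0,0,0.5,0,0,0],[32,0,0,0.5,0,0,0],[32,0,0,-40,0,0,0],[32,0,0,-85,0,0,0],[60,-30,-3,-130,0,0,0],[60,-77,-6,-140,0,0,0],[60,-125,-8,-140,0,0,0],[60,-173,-10,-140,0,0,0],[60,-185,-10,-140,0,0,0]]'; python3 look.py w9; python3 - <<'E'
from h import *
f=np.load('/tmp/w9.npz');p=f['p'];X=cloud(p,f['d'],f);Z=X[...,2];hsv=cv2.cvtColor(p,cv2.COLOR_RGB2HSV)
near=(X[...,0]>360)&(X[...,0]<510)
m=big((Z>42)&(Z<50)&near&(hsv[...,2]<90)&(X[...,1]>-130));print('div',rect(X[m]),np.percentile(X[m][:,2],[5,50,95]),m.sum())
m=big((Z>48)&(Z<70)&near&(X[...,1]<-150));print('stapler',rect(X[m]),np.median(X[m][:,2]),m.sum())
go(441,-252,150,1.51)
E
```

```text
clock: 15.5
eef_pos: [445.0, -210.8, 192.0]
eef_rot: [3.141, 0.001, 1.499]
wrist_force: [0.2, -0.3, 0.5]
finger_gap: 56.3
finger_force: 0.0
pos [ 445.  -210.8  192. ] [3.141e+00 1.000e-03 1.499e+00] t 15.5
div (array([430.1, -66.2]), array([ 88.5, 116.2]), 85.5) [43.61582007 44.92930071 46.20769648] 6526
stapler (array([ 442.3, -249.7]), array([111.3,  26. ]), 87.9) 56.71223727522742 2029
shift [-41.8  -1.1  41.8] turn [ 0.     0.    -0.012] j6 -0.44 t 15.55
```

View pics/w9.png

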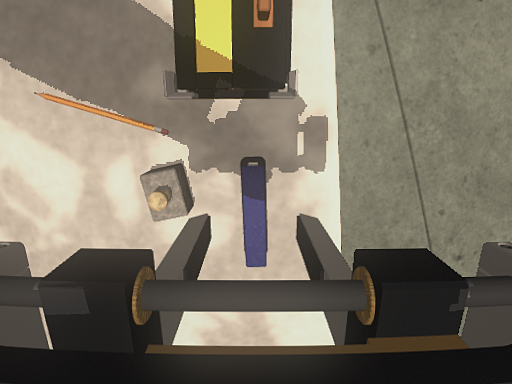

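The divider sits between the guides (230,45) and the stapler arm is at (254,210), with a black base nose at (253,160). I need the stapler's full length extent.

```bash
python3 - <<'E'
from h import *
for n in ['w1','w2','w9']:
    f=np.load(f'/tmp/{n}.npz');p=f['p'];X=cloud(p,f['d'],f);Z=X[...,2]
    near=(X[...,0]>405)&(X[...,0]<480)&(X[...,1]<-160)&(X[...,1]>-345)
    m=big((Z>6)&(Z<75)&near);P=X[m];print(n,rect(P),m.sum(),P.min(0).round(1),P.max(0).round(1))
    b=m&(Z>48);print('   arm',rect(X[b]), 'low',rect(X[m&(Z<40)]))
E
```

```text
w1 (array([ 443.6, -257.5]), array([135.2,  30.8]), 87.0) 4069 [ 425.  -324.9    6. ] [ 460.  -190.5   60.2]
   arm (array([ 442.1, -253. ]), array([117.8,  26.9]), 87.3) low (array([ 451.3, -258.8]), array([135.9,  29.8]), 79.4)
w2 (array([ 443.3, -256.7]), array([135.1,  32.1]), 89.9) 4269 [ 427.1 -324.2    6. ] [ 459.5 -189.1   60.1]
   arm (array([ 442. , -250.8]), array([115.8,  25.8]), 87.8) low (array([ 443.4, -256.7]), array([135.1,  32.1]), 90.0)
w9 (array([ 442.1, -256.7]), array([133.1,  32. ]), 87.8) 2584 [ 424.1 -323.4    6. ] [ 459.9 -190.    60.2]
   arm (array([ 442.2, -251.1]), array([114.1,  26. ]), 87.9) low (array([ 442.3, -254. ]), array([127.7,  32. ]), 87.8)
```

```bash
python3 -m crank '[[60,-40,0.5,10,0,0,-0.034],[60,-46.3,0.5,50,0,0,-0.034],[60,-46.3,0.5,95,0,0,-0.034],[60,-46.3,0.5,130,0,0,-0.034],[60,-46.3,0.5,148,0,0,-0.034],[60,-46.3,0.5,150,0,0,-0.034],[12,-46.3,0.5,150,0,0,-0.034],[12,-46.3,0.5,150,0,0,-0.034],[12,-46.3,0.5,150,0,0,-0.034],[12,-46.3,0.5,150,0,0,-0.034]]' 40; python3 -c "
from h import *
go(442.2,-257,42,1.533)"
```

```text
clock: 16.55
eef_pos: [443.4, -253.6, 42.6]
eef_rot: [3.14, 0.001, 1.536]
wrist_force: [-0.9, 0.3, 0.2]
finger_gap: 27.8
finger_force: 0.0
shift [-3.5 -1.1  0.6] turn [0.001 0.001 0.003] j6 -0.56 t 16.55
```

```bash
python3 -m crank '[[12,0,0,0,0,0,0],[12,0,0,0,0,0,0],[12,0,0,-30,0,0,0],[12,0,0,-75,0,0,0],[12,0,0,-110,0,0,0],[12,20,0,-120,0,0,0],[12,60,0,-120,0,0,0],[12,70,0,-120,0,0,0],[12,70,0,-120,0,0,0]]'; python3 look.py w10; python3 - <<'E'
from h import *
for n in ['w9','w10']:
    f=np.load(f'/tmp/{n}.npz');p=f['p'];X=cloud(p,f['d'],f);Z=X[...,2];hsv=cv2.cvtColor(p,cv2.COLOR_RGB2HSV)
    Y=(hsv[...,0]>15)&(hsv[...,0]<40)&(hsv[...,1]>130)&(hsv[...,2]>90)&(X[...,1]>-110)&(X[...,1]<90)&(X[...,0]<445)&(X[...,0]>390)
    for o in comps(Y,f,36,150)[:2]:print(n,*o[:5],o[5].min(0),o[5].max(0))
    D=big((Z>42)&(Z<50)&(hsv[...,2]<90)&(X[...,1]>-130)&(X[...,0]>360)&(X[...,0]<510));print('div',rect(X[D]),X[D].min(0),X[D].max(0))
    F=(Z>69)&(Z<82)&(X[...,1]>-60)&(X[...,1]<30)&(X[...,0]>440)&(X[...,0]<500)
    if F.any():print('fin',rect(X[big(F)]))
b=big((Z>130)&(Z<200)&masks(p)['blue']);print('arm',rect(X[b]),X[b].max(0))
s=manip.read_state();print(s['eef_pos'],s['eef_rot'])
E
```

```text
clock: 17.45
eef_pos: [445.5, -182.4, 161.8]
eef_rot: [-3.141, -0.0, 1.538]
wrist_force: [-0.6, -0.2, -2.3]
finger_gap: 25.5
finger_force: 40.0
pos [ 445.5 -182.4  161.8] [-3.141 -0.     1.538] t 17.45
w9 2528.5 [213.  35.] [412.9 -54.5] [72.5 39. ] 85.8 [391.21145898 -92.08852596] [434.81429581 -16.97431483]
div (array([430.1, -66.2]), array([ 88.5, 116.2]), 85.5) [ 370.14412896 -112.60980315   42.00268795] [490.81361754 -17.92351513  48.17837379]
fin (array([466.4, -41.2]), array([11.3, 11.2]), 86.5)
w10 3643.0 [218.  48.] [413.6 -46.6] [89.5 38.9] 86.0 [391.1694836  -92.54765435] [436.11626489  -1.59982048]
div (array([430.9, -56.8]), array([105.8, 116.8]), 85.9) [ 369.701207   -113.01922259   42.07334553] [491.87066989  -3.61697768  48.55162681]
fin (array([466.6, -31.8]), array([28.8, 12.3]), 85.5)
arm (array([ 442. , -248.2]), array([ 6.4, 24.4]), 86.3) [ 454.08494213 -244.52015283  164.98334903]
[ 445.50753702 -183.38872216  161.70810064] [-3.14147172e+00  1.23545556e-04  1.53685024e+00]
```

View pics/w10.png

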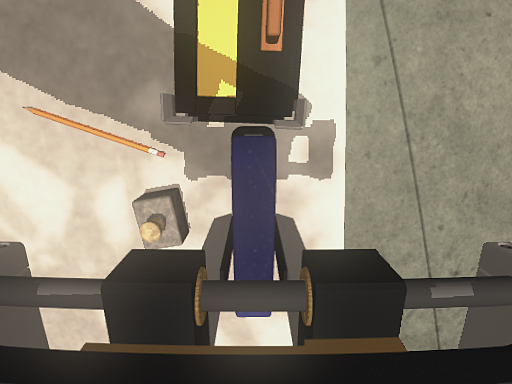

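```bash
python3 - <<'E'
from h import *
f=np.load('/tmp/w10.npz');X=cloud(f['p'],f['d'],f);Z=X[...,2]
m=big((Z>112)&(Z<185)&(X[...,1]<-90)&(X[...,1]>-190)&(abs(X[...,0]-445)<25));print(X[m].max(0),X[m].min(0),'expect ymax',-182.9-3.4+67.5)
go(415.6,-17,110,1.502)
E
```

```text
[ 469.46092048 -118.5879602   184.80850446] [ 420.19588292 -189.98978184  122.12990146] expect ymax -118.80000000000001
shift [165.3 -35.5  51.7] turn [-0.     0.     0.035] j6 -0.43 t 17.5
```

The stapler's position in the grip checks out. I'm moving over the recess and stopping above it to correct.

```bash
python3 -m crank '[[12,46,-10,0,0,0,0.01],[12,92,-20,0,0,0,0.02],[12,138,-30,0,0,0,0.035],[12,163,-35.5,10,0,0,0.035],[12,165.3,-35.5,30,0,0,0.035],[12,165.3,-35.5,50,0,0,0.035],[12,165.3,-35.5,52,0,0,0.035],[12,165.3,-35.5,52,0,0,0.035]]'; python3 -c "
from h import *
go(415.6,-17,79.5,1.502)"
```

```text
clock: 18.3
eef_pos: [415.9, -17.7, 109.8]
eef_rot: [-3.141, 0.0, 1.5]
wrist_force: [0.0, -0.1, -3.1]
finger_gap: 25.3
finger_force: 40.0
shift [ 0.7 -0.4 30.3] turn [-0.001  0.    -0.002] j6 -0.06 t 18.3
```

```bash
python3 -m crank '[[12,0.7,-0.4,8,0,0,-0.002],[12,0.7,-0.4,16,0,0,-0.002],[12,0.7,-0.4,22,0,0,-0.002],[12,0.7,-0.4,27,0,0,-0.002],[12,0.7,-0.4,30,0,0,-0.002],[12,0.7,-0.4,30.5,0,0,-0.002]]'; python3 -c "
from h import *
go(415.6,-17,79.5,1.502)"
```

```text
clock: 18.9
eef_pos: [415.3, -16.3, 78.9]
eef_rot: [-3.141, -0.0, 1.503]
wrist_force: [0.8, 0.1, -2.9]
finger_gap: 25.3
finger_force: 40.0
shift [-0.7  0.3 -0.6] turn [-0.001 -0.     0.001] j6 -0.06 t 18.9
```

```bash
python3 -m crank '[[46,-0.5,0,0.5,0,0,0],[46,-0.5,0,0.5,0,0,0],[46,-0.5,0,0.5,0,0,0],[46,0,0,-30,0,0,0],[46,0,0,-75,0,0,0],[46,0,0,-120,0,0,0],[46,-45,0,-140,0,0,0],[46,-90,0,-140,0,0,0],[46,-100,0,-140,0,0,0],[46,-100,0,-140,0,0,0]]'; python3 look.py w11; python3 - <<'E'
from h import *
f=np.load('/tmp/w11.npz');p=f['p'];X=cloud(p,f['d'],f);Z=X[...,2];hsv=cv2.cvtColor(p,cv2.COLOR_RGB2HSV)
near=(X[...,1]>-130)&(X[...,1]<90)&(X[...,0]>360)&(X[...,0]<510)
D=big((Z>42)&(Z<50)&near&(hsv[...,2]<90));print('div',rect(X[D]),np.percentile(X[D][:,2],[5,50,95]))
S=big((Z>50)&(Z<105)&near&(X[...,0]<442));P=X[S];print('stapler',rect(P),np.percentile(P[:,2],[2,50,99]))
A=big((Z>84)&(Z<105)&near&masks(p)['blue']);print('arm',rect(X[A]),np.percentile(X[A][:,2],[2,50,99]))
E
```

```text
clock: 19.9
eef_pos: [408.5, -117.0, 219.2]
eef_rot: [-3.142, -0.0, 1.5]
wrist_force: [0.4, 0.3, 0.7]
finger_gap: 43.5
finger_force: 0.0
pos [ 408.5 -117.   219.2] [-3.142 -0.     1.5  ] t 19.9
div (array([433.4, -22.3]), array([176.3, 116.9]), 86.0) [43.65336469 44.97771123 46.28445342]
stapler (array([414. , -21.7]), array([129.4,  26.2]), 85.8) [79.31558175 92.09124647 95.48084162]
arm (array([414.5, -12.1]), array([110.2,  25.8]), 85.9) [86.73708168 92.75472969 95.59730201]
```

View pics/w11.png

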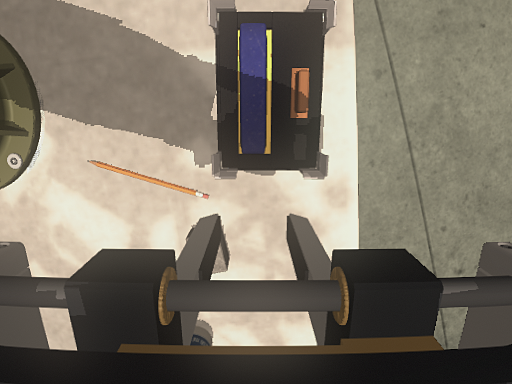

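The stapler stands in the recess at (254,90), and the divider is level and centred between the guides. I'm handing in.

```bash
python3 -c "
from cell import manip
print(manip.sign_off())"
```

```text
the job is handed in; nothing more can be done
None
```

The kit is packed and handed in at about 20 s on the robot's clock: tape and square in their cut-outs, divider on its stops, and stapler upright in the recess. The last camera checks put everything at seated height, though the square's horizontal fit rests on the tool pose at release, and no verdict came back.

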